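# Clamp a sprayed test plate in the colour reader, take a reading, free the clip

## Task

Gently swing the colour reader's spring clip by its yellow tab onto the edge of the red test plate and on until its arm is pressed firmly against the rubber stop buffer, without crushing the buffer, so that the plate is pushed back against its fence and held. With the clip holding the plate, press the green button fully down, then swing the clip right back clear of the plate, leaving the plate lying against its fence. Do not touch the fresh paint of the plate with the robot, and leave the tin, the spray can and the tape roll alone.

Things in the scene. Friction and masses are not known exactly. Their poses are not given: they have to be found in the camera images.
- reader: White bench colour reader, fixed, 220 (its x) x 290 (its y) mm; origin under its centre on the work surface. Its flat grey top, the bed, is 60 mm above the origin. A hood on the bed at its +x side (x 62 to 108, y -70 to 130 mm) reaches 80 mm above the work surface. Two 2.5 mm high rails on the bed at x = -27 and 47 mm guide the plate.
- fence (a point): Middle of the plate fence's face, at bed height: a 5 mm high aluminium bar along the reader's x, its face looking to the reader's -y; at x = 10, y = 35 mm in the reader's frame.
- pivot (a point): The clip's pivot axis at bed height, at x = -85, y = -50 mm in the reader's frame. The brass pivot screw's head is 21 mm above the bed.
- plate: Loose red painted steel test plate, 70 (x) x 100 (y) x 4 mm, about 0.15 kg, flat on the bed between the rails, a grey band at its +y end, axes along the reader's. Origin: centre of its underside. Against the fence it is at y = -15 mm in the reader's frame, its edge for the clip at y = -65 mm. It starts 1 to 6 mm short of the fence (towards -y) and slides easily.
- clip: Steel spring clip turning about an upright pivot. Origin on the pivot axis at bed height, x along the arm. The stiff arm is 14 mm wide, 10 to 16 mm above the bed, 74 mm long; under it a sprung leaf carries the tip. The pivot is slightly stiff: the clip stays where it is left (but springs back a little from the buffer). Only the tip touches the plate.
- clip_tip (a point): Underside of the clip's tip, 90 mm from the pivot, sprung down to 1.5 mm above the bed. A 40 degree ramp on its leading side first pushes the plate to the fence, then rides up on its edge by itself (no lifting); this takes some 4 to 8 N at the tab. On the plate it presses with about 3 N and drags with 3 to 5 N felt at the tab, pivot included.
- clip_swing (a joint): Angle of the clip, rad, growing counterclockwise from above (towards the plate). At 0, its parked end stop, the arm points at -1.30 rad in the reader's frame (mostly along its -y); at 1.30 along the reader's +x, over the plate. It starts at 0 to 0.45. The tip rides up the plate edge at about 1.05 to 1.17; the arm meets the stop buffer somewhere from 1.22 to 1.61.
- clip_tab (a point): Centre of the top of the clip's yellow tab, an upright round post of 12 mm diameter on the arm, 65 mm from the pivot, free from 16 to 52 mm above the bed. It can be pinched from above or pushed from either side; fingertips 25 to 32 mm above the bed clear everything else round it.
- stop_block: Aluminium stop block 18 x 24 x 18 mm, fixed on the bed, origin under its centre. A screw on its -y side holds a 9 mm rubber buffer, 13 mm above the bed; the arm meets it 45 mm from the pivot. The buffer stands out 6 to 22 mm, set anew each time: find it by feel. It yields 1 mm per 5 N; firmly pressed is over 2 N (1.5 N at the tab), crushed is over 10 N (7 N at the tab, plus the clip's drag).
- read_button (a joint): Travel of the green reading button, m, 0 up, 0.006 fully down; fully down takes about 5 N.
- read_button_top (a point): Centre of the top of the green button, a 28 mm disc in a black collar on the bed, pressed straight down; at x = -70, y = 85 mm in the reader's frame.
- paint_tin: Red-labelled paint tin, 84 mm across, 100 mm tall, standing beside the reader's +y side. Origin under its centre.
- spray_can: Grey spray can with a blue band and black cap, 60 mm across, 175 mm tall, standing beside the reader's -y side. Origin under its centre.
- tape_roll: Yellow roll of tape lying flat, 100 mm across, 25 mm high, in front of the reader. Origin under its centre.
Things that resemble listed ones, but are neither listed nor needed, are in the scene too. Of the things like the plate, leave any that is blue or pink; of the rest the larger one is meant.

How it is judged:
By the outcome, as a careful person would: the job done as asked, in the order asked, and still so for the second after the job is handed in, with the robot touching nothing.
It also fails if it takes over 70 s, if anything falls off the work surface, if the arm or the gripper's body presses on something with over 40 N, if the wrist force passes 120 N, or if a joint passes its speed limit or range.

## Robot

A 7-joint arm with a two-finger parallel gripper is mounted at the origin on the work surface. World frame = base frame: x ahead of the robot, y to its left, z up, the work surface at z = 0. Lengths are in m, angles in rad, forces in N, time in s.
With the tool pointing down it reaches from about 0.35 to 0.9 m from the base axis. Payload 19.9 kg.
Tool frame: the origin (TCP) lies between the finger pads; the fingertips stand 19 mm ahead of it and the grasp point (between the pads) is the TCP; z points along the fingers, y is the direction in which the jaws open and shut (so a half turn about z gives the same grasp; the last joint's range is limited). The gripper opens to 94 mm and grips with 3 to 60 N. Pads are 16 mm wide; open, the fingers measure 119 mm over their backs; the gripper's body (75 mm by 177 mm) begins 78 mm behind the grasp point.
Start: joints at [-1.188, 0.417, -0.01, 1.614, 0.005, 1.111, -0.053], TCP at [0.258, 0.569, 0.224] pointing down, gripper open.
Joint ranges: [-2.81, 2.81], [-0.39, 2.02], [-1.27, 1.25], [0.06, 2.57], [-1.19, 4.33], [0.19, 2], [-2.82, 2.82]. Speed limits (rad/s): [1.89, 1.89, 2.39, 2.39, 3.01, 3.01, 3.01].

## Interface

Orientations are given as a 3x3 rotation matrix whose columns are the frame's x, y, z axes.
In Python, from rig import robot gives the robot as it stands. Calls block until the motion is done:
- robot.move_ptp(position, orientation): joint-space move of the TCP to a pose.
- robot.move_linear(position, velocity=0.15, frame=None, threshold=None): straight line of the TCP; frame=None keeps the orientation; velocity is the mean speed in m/s. With threshold (N) it stops when the force on the tool has changed by that much, and returns True; else False.
- robot.goto_joints(angles): joint-space move.
- robot.gripper_to(opening): finger opening in m; the grip force is fixed at half the most; returns when the fingers have stopped.
- robot.pause(seconds).
- robot.ik(position, orientation): joint angles nearest the present ones, or None.
- robot.get_state(): the state.
- robot.grab_frame(name): name is "scene" or "side" or "wrist"; returns the picture (420x560x3 uint8, red, green, blue); there is no depth.
- robot.camera_info(name): a dict with "fx", "fy", "cx", "cy" (pixels), "rvec" (rotation vector, rad) and "tvec" (3), from world to camera coordinates, as OpenCV has them. Camera axes: x right, y down, z forward; pixel columns grow to the right and rows downward; lengths in m; the calibration is good to about 2 mm. A picture is of the moment at which its call begins: read the wrist's pose just before it. camera_info takes no time and is no camera call; for the wrist camera it gives the pose at the moment of the call.
A pose or a line that the arm cannot do raises robot.PlanningError and nothing moves.
- robot.sign_off(): hands the job in, once; it reports no verdict.
The state is a dict: "time": time; "qpos": joint angles; "joint_vel": joint speeds; "effort": joint torques, N m; "ee_pos": TCP position; "tool_rot": TCP orientation; "force": force on the tool from outside, world axes, zero at the start; "moment": the same for the moment, N m; "opening": finger opening in m.
Only numpy, scipy, OpenCV 4.12 (cv2) and the standard library are available. Lean on these libraries where they do the work, as an engineer would, in place of code of your own. Each camera call takes 0.05 s, during which the arm holds its last target. There are 200 camera calls.

## Working session

There is one attempt and no reset: what is moved stays moved. The work goes in short steps, each a Python script; the robot and the scene stay as the last script left them, time stands still between calls to the robot, and variables do not carry over. Pictures are saved under pics/ and viewed, about 8 in all and at most 12, crops included, and the job is handed in when it is done.

```bash
ls; mkdir -p pics
python3 - <<'E'
from rig import robot
import cv2
a=robot.grab_frame("scene");b=robot.grab_frame("side")
cv2.imwrite("pics/scene0.png",a[...,::-1]);cv2.imwrite("pics/side0.png",b[...,::-1])
for n in("scene","side","wrist"):print(n,robot.camera_info(n))
print(robot.get_state())
E
```

```text
pics
scene {'fx': 392.63012048236334, 'fy': 392.63012048236334, 'cx': 279.02109376623235, 'cy': 210.02009612725442, 'rvec': array([ 2.2629416 ,  1.40672114, -0.38509413]), 'tvec': array([-0.28014193, -0.40073599,  1.29780447])}
side {'fx': 501.39641555492835, 'fy': 501.39641555492835, 'cx': 280.01909432822134, 'cy': 210.38350533293413, 'rvec': array([ 2.03286249, -0.76573957,  0.43599016]), 'tvec': array([-0.42074857,  0.30308557,  0.6869876 ])}
wrist {'fx': 316.2791094954593, 'fy': 316.2791094954593, 'cx': 279.26642596345846, 'cy': 210.3097462615309, 'rvec': array([-2.44201575, -1.57853589, -0.21393523]), 'tvec': array([-0.62570077, -0.02752337,  0.39020344])}
{'time': 0.1, 'qpos': array([-1.18753217,  0.41789374, -0.01029339,  1.61405251,  0.00470656,
        1.11068534, -0.05301407]), 'joint_vel': array([-0.00065527, -0.00252527, -0.00140368, -0.00195285, -0.00102057,
       -0.00039081,  0.00071711]), 'effort': array([ 1.35267175e-03, -8.52580190e+01,  6.40258268e-01, -4.26691425e+01,
       -4.87575622e-02,  1.63931045e-02,  1.04842179e-04]), 'ee_pos': array([0.25746351, 0.5691954 , 0.22392654]), 'tool_rot': array([[-9.11130933e-01,  4.12116866e-01, -3.33660459e-04],
       [ 4.12116991e-01,  9.11130433e-01, -9.59279431e-04],
       [-9.13270347e-05, -1.01153631e-03, -9.99999484e-01]]), 'force': array([-0.26805416,  0.19058125,  0.24684144]), 'moment': array([0.01990429, 0.04380349, 0.02170906]), 'opening': 0.09411073050189532}
```

View pics/scene0.png

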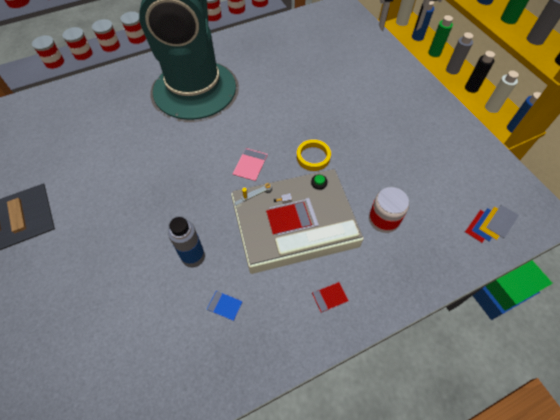

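View pics/side0.png

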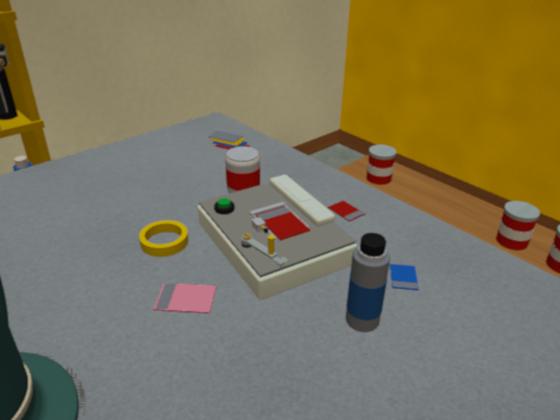

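The scene view shows the reader in the middle: button (319,181), brass pivot (268,188), tab (245,192) and a red plate on the bed (289,217). A second red plate lies on the bench at (331,297). It looks smaller and isn't between the rails, so the one on the bed fits. Next I'll estimate the reader's pose and take a close-up with the wrist camera.

```bash
cat > h.py <<'E'
import numpy as np, cv2
from rig import robot
def ray(ci,uv,z):
    R=cv2.Rodrigues(np.array(ci["rvec"]))[0];t=np.array(ci["tvec"])
    d=R.T@np.array([(uv[0]-ci["cx"])/ci["fx"],(uv[1]-ci["cy"])/ci["fy"],1]);c=-R.T@t
    return c+d*(z-c[2])/d[2]
def proj(ci,P):
    R=cv2.Rodrigues(np.array(ci["rvec"]))[0];p=R@np.array(P)+ci["tvec"]
    return np.array([ci["cx"]+ci["fx"]*p[0]/p[2],ci["cy"]+ci["fy"]*p[1]/p[2]])
def down(a): # tool y axis (jaw dir) at world angle a, pointing down
    y=np.array([np.cos(a),np.sin(a),0]);z=np.array([0,0,-1.]);return np.column_stack([np.cross(y,z),y,z])
def blobs(im,name,amin=15):
    h=cv2.cvtColor(im,cv2.COLOR_RGB2HSV)
    lo,hi={"green":((45,120,60),(80,255,255)),"yellow":((20,150,120),(33,255,255)),"red":((0,180,90),(6,255,255))}[name]
    m=cv2.inRange(h,np.array(lo),np.array(hi))
    n,l,s,c=cv2.connectedComponentsWithStats(m)
    return [(c[i].round(1),s[i]) for i in range(1,n) if s[i][4]>=amin]
E
python3 - <<'E'
from h import *
ci=robot.camera_info("scene")
im=cv2.imread("pics/scene0.png")[...,::-1]
for n in("green","yellow","red"):
    print(n,[(tuple(c),int(s[4])) for c,s in blobs(im,n) if 180<c[0]<450 and 130<c[1]<320])
for n,uv,z in(("btn",(319,181),.07),("piv",(268,188),.081),("tab",(244.5,190),.11),("plate",(289,218),.064),("tin",(391,196),.1),("can",(180,226),.175),("tape",(314,154),.025),("red2",(331,297),0.004)):
    print(n,ray(ci,uv,z).round(3))
for n in("wrist",):
    c=robot.camera_info(n);R=cv2.Rodrigues(c["rvec"])[0];s=robot.get_state()
    cp=-R.T@c["tvec"];T=s["tool_rot"]
    print("cam in tool",T.T@(cp-s["ee_pos"]),(T.T@R.T).round(3))
E
```

```text
green [((np.float64(319.1), np.float64(179.3)), 91)]
yellow [((np.float64(313.5), np.float64(153.6)), 388), ((np.float64(244.0), np.float64(190.0)), 21)]
red [((np.float64(283.3), np.float64(218.6)), 664), ((np.float64(382.6), np.float64(221.6)), 264), ((np.float64(333.3), np.float64(295.1)), 411)]
btn [0.546 0.16  0.07 ]
piv [0.513 0.028 0.081]
tab [ 0.511 -0.034  0.11 ]
plate [0.607 0.041 0.064]
tin [0.68  0.284 0.1  ]
can [ 0.575 -0.207  0.175]
tape [0.432 0.212 0.025]
red2 [0.814 0.049 0.004]
cam in tool [ 0.07833694  0.00066959 -0.15957863] [[ 0.002 -0.964 -0.266]
 [ 1.     0.001  0.001]
 [-0.001 -0.266  0.964]]
```

Run:
```python
from h import *
robot.move_ptp([0.56,0.07,0.26],down(np.pi/2))
robot.pause(.1)
ci=robot.camera_info("wrist");im=robot.grab_frame("wrist")
np.save("ciw1.npy",ci,allow_pickle=True);cv2.imwrite("pics/w1.png",im[...,::-1])
for n,z in(("green",.07),("yellow",.112),("red",.064)):
    for c,s in blobs(im,n,40): print(n,c,s,ray(ci,c,z).round(4))
print(robot.get_state()["time"],robot.get_state()["qpos"].round(2),robot.get_state()["force"])
```

```text
green [360.3 181.9] [348 170  26  25 501] [0.5453 0.163  0.07  ]
yellow [402.2  68.6] [ 360   24   86   92 2480] [0.4346 0.1823 0.112 ]
yellow [169.9 149.9] [164 144  12  12 107] [ 0.5072 -0.0326  0.112 ]
yellow [489.2 347.5] [486 338   7  18  56] [0.7296 0.3136 0.112 ]
yellow [487.9 365.9] [480 357  13  19  65] [0.7549 0.3166 0.112 ]
red [240.6 220.4] [ 210  194   67   53 1836] [0.5926 0.027  0.064 ]
2.35 [-0.44  0.28  0.31  1.74 -0.1   1.14  1.48] [ 0.62010265  0.28264272 -0.23107112]
```

View pics/w1.png

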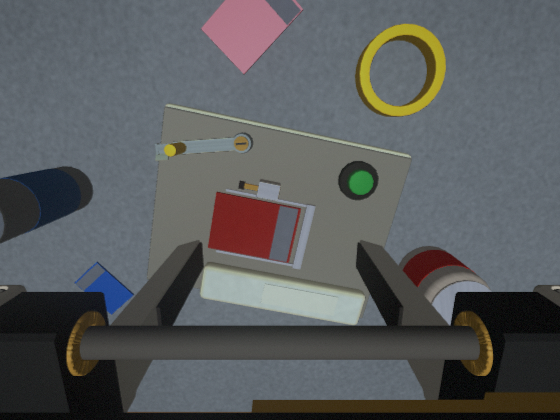

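The wrist view shows the pivot at (242,143), the tab at (170,150), the button at (360,182), and the stop block at (268,190) with its buffer to the left. The plate is at (255,228) between the rails, in front of the fence at (303,237). The bed's near corners are at (166,105) and (410,155). I'll fit the reader pose from these and crop the plates to confirm.

Run:
```python
from h import *
ci=np.load("ciw1.npy",allow_pickle=True).item()
P=[((242,143),.081,(-85,-50)),((360.3,181.9),.07,(-70,85)),((166,105),.06,(-110,-145)),((410,155.5),.06,(-110,145))]
W=np.array([ray(ci,u,z)[:2] for u,z,_ in P]);L=np.array([l for *_,l in P])/1000
a=L-L.mean(0);b=W-W.mean(0)
yaw=np.arctan2((a[:,0]*b[:,1]-a[:,1]*b[:,0]).sum(),(a*b).sum())
c,s=np.cos(yaw),np.sin(yaw);R=np.array([[c,-s],[s,c]]);t=W.mean(0)-R@L.mean(0)
print(W.round(4),"yaw",yaw,"t",t,"res mm",((W-(L@R.T+t))*1000).round(1))
piv=R@[-.085,-.05]+t;tab=ray(ci,(169.9,149.9),.112)[:2];v=tab-piv
print("piv",piv,"tab r",np.hypot(*v),"theta",np.arctan2(v[1],v[0])-yaw+1.30)
np.savez("pose.npz",yaw=yaw,t=t)
im=cv2.imread("pics/w1.png");sc=cv2.imread("pics/scene0.png")
A=cv2.resize(im[90:340,140:420],None,fx=2,fy=2,interpolation=3)
B=cv2.resize(sc[160:320,230:360],None,fx=1.8,fy=1.8,interpolation=3)
C=np.zeros((500,560+B.shape[1],3),np.uint8);C[:,:560]=A;C[:B.shape[0],560:]=B
cv2.imwrite("pics/crop.png",C)
s=im[...,::-1]
```

```text
[[ 0.5024  0.0331]
 [ 0.5453  0.163 ]
 [ 0.4636 -0.0502]
 [ 0.5169  0.2194]] yaw -0.19540958112783607 t [0.59732793 0.06454417] res mm [[-1.9  1.1]
 [ 0.2  1.5]
 [ 2.4  6.2]
 [-0.7 -8.7]]
piv [0.50423721 0.03200007] tab r 0.0646653672631962 theta -0.030221851361266205
```

View pics/crop.png

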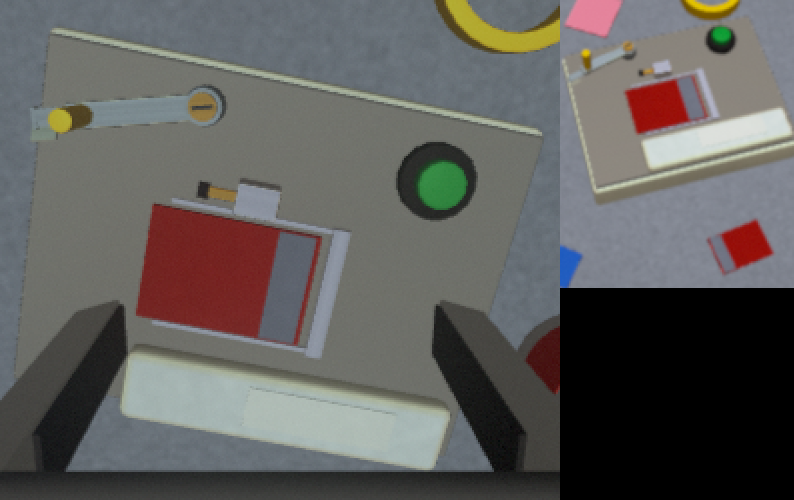

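The crop confirms the larger red plate is the one on the bed between the rails, with its grey band towards the fence. The red one on the bench is smaller. The clip is parked (theta about 0). Now I'll put open fingers either side of the tab and start the swing.

```bash
cat >> h.py <<'E'
yaw=-0.1953; piv=np.array([.5027,.0325]); r=.065; Z=.107
def pose(th,z=Z):
    f=yaw-1.30+th
    return np.array([*(piv+r*np.array([np.cos(f),np.sin(f)])),z]),down(f+np.pi/2)
def ft(th,n=3):
    f=yaw-1.30+th+np.pi/2;F=[]
    for _ in range(n): F.append(robot.get_state()["force"]);robot.pause(.02)
    F=np.mean(F,0);return np.array([F[0]*np.cos(f)+F[1]*np.sin(f),-F[0]*np.sin(f)+F[1]*np.cos(f),F[2]])  # tangential, radial-in, z
def swing(a,b,n,v,thr=15):
    log=[]
    for th in np.linspace(a,b,n+1)[1:]:
        p,R=pose(th);hit=robot.move_linear(p,v,R,thr);log.append((th,ft(th)))
        print("%.3f"%th,log[-1][1].round(2),hit)
        if hit:break
    return log
E
python3 - <<'E'
from h import *
ci=np.load("ciw1.npy",allow_pickle=True).item()
c,s=np.cos(yaw),np.sin(yaw);R=np.array([[c,-s],[s,c]]);t=piv-R@[-.085,-.05]
print("bufend local",R.T@(ray(ci,(239,184.5),.073)[:2]-t),"plate red corner",R.T@(ray(ci,(216,193),.064)[:2]-t),R.T@(ray(ci,(209,248),.064)[:2]-t))
p,Ro=pose(0.0,.19);robot.gripper_to(.026)
robot.move_ptp(p,Ro);st=robot.get_state();print(st["time"],st["qpos"].round(2),st["opening"],ft(0))
p,Ro=pose(0.0);print(robot.move_linear(p,.08,None,8),ft(0))
ci=robot.camera_info("wrist");cv2.imwrite("pics/w2.png",robot.grab_frame("wrist")[...,::-1])
print(robot.get_state()["time"],robot.get_state()["ee_pos"])
E
```

```text
bufend local [-0.03955191 -0.04605104] plate red corner [-0.02267699 -0.07112054] [ 0.04612848 -0.06959721]
4.6417 [-0.49  0.28  0.59  1.95 -0.19  0.96  0.26] 0.025893910017632846 [-0.40022732 -0.30116943 -0.00911259]
False [ 0.37107894  0.43142175 -0.08832945]
5.9833 [ 0.50786308 -0.03226922  0.10742316]
```

View pics/w2.png

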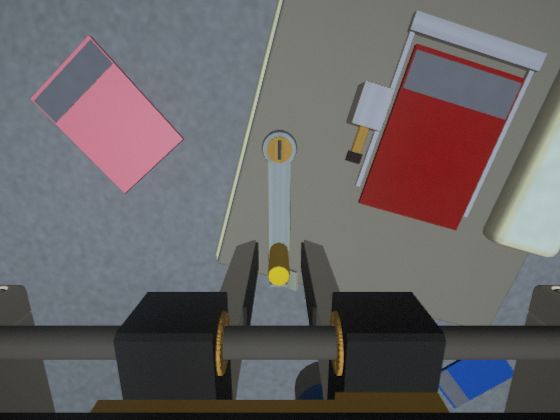

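The fingers straddle the tab symmetrically: tab (279,275), pivot (279,148). The buffer end is at about local y = -46 mm, so I expect contact at theta of roughly 1.23.

Run:
```python
from h import *
swing(0,1.0,8,.04)
swing(1.0,1.14,7,.02)
print(robot.get_state()["time"])
```

```text
0.125 [-0.19 -0.33  0.22] False
0.250 [0.27 0.41 0.12] False
0.375 [ 0.33 -0.37 -0.12] False
0.500 [-0.08 -0.12  0.32] False
0.625 [-0.04  0.03  0.42] False
0.750 [ 0.07  0.47 -0.2 ] False
0.875 [-0.33  0.19  0.18] False
1.000 [-0.18  0.16  0.16] False
1.020 [-0.75 -0.85  0.73] False
1.040 [-0.06 -0.39 -0.01] False
1.060 [-0.67  0.28 -0.01] False
1.080 [-1.48  0.72  0.06] False
1.100 [-1.21  0.79  0.28] False
1.120 [-1.2   1.51 -0.12] False
1.140 [-3.12  1.93  0.83] False
11.2833
```

Run:
```python
from h import *
base=[]
for th in np.arange(1.155,1.29,.015):
    p,R=pose(th);hit=robot.move_linear(p,.02,R,10);f=ft(th,4);print("%.3f"%th,f.round(2),hit)
    if hit or f[0]<-10:break
ci=robot.camera_info("wrist");cv2.imwrite("pics/w3.png",robot.grab_frame("wrist")[...,::-1])
print(robot.get_state()["time"],robot.get_state()["ee_pos"]-p)
```

```text
1.155 [-5.38  2.87  2.21] False
1.170 [-0.04 -0.25 -0.06] False
1.185 [-0.84 -0.09  0.86] False
1.200 [-1.48 -0.63  1.29] False
1.215 [-2.39 -0.62  1.29] False
1.230 [-2.25 -0.83  1.68] False
1.245 [-1.86 -0.67  1.51] False
1.260 [-1.65 -0.44  1.37] False
1.275 [-1.84  0.1   1.79] False
1.290 [-1.87  0.87  1.44] False
14.5 [-2.43079107e-05  7.39281255e-05 -3.83106851e-05]
```

View pics/w3.png

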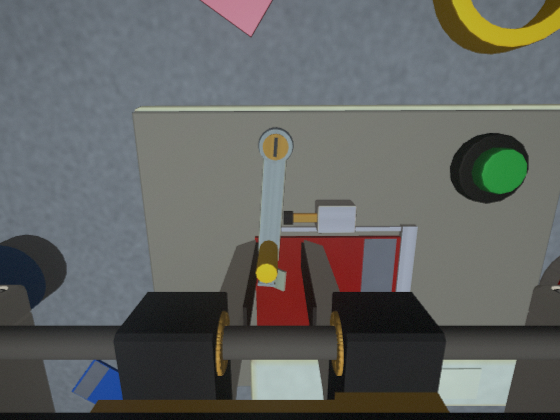

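The tip is on the plate, the plate is against the fence, and the arm edge (283,217) sits just short of the black buffer (287,217). I'll continue in 0.4 mm steps by feel.

Run:
```python
from h import *
for th in np.arange(1.297,1.48,.007):
    p,R=pose(th);hit=robot.move_linear(p,.012,R,8);f=ft(th,5);print("%.3f"%th,f.round(2),hit)
    if hit or f[0]<-5.8:break
print(robot.get_state()["time"])
```

```text
1.297 [-2.11  1.13  1.73] False
1.304 [-2.28  1.37  1.04] False
1.311 [-2.11  1.49  0.71] False
1.318 [-2.43  1.54  1.29] False
1.325 [-3.33  1.96  0.7 ] False
1.332 [-3.75  2.96  0.69] False
1.339 [-4.47  2.78  0.85] False
1.346 [-5.24  2.91  0.84] False
1.353 [-5.87  3.19  0.99] False
17.5
```

Contact came at about 1.319. The tab force has now risen about 3.7 N above drag, roughly 5 N on the buffer: firm but well short of crushing. I'll back off, rise, and press the button.

Run:
```python
from h import *
p,R=pose(1.353-.095);robot.move_linear(p,.03,R);print("free",ft(1.26))
robot.move_linear(pose(1.258,.18)[0],.12)
ci=robot.camera_info("wrist");im=robot.grab_frame("wrist");cv2.imwrite("pics/w4.png",im[...,::-1])
for c,s in blobs(im,"yellow",40):
    q=ray(ci,c,.112)[:2]-piv;print("tab?",c,np.hypot(*q),np.arctan2(q[1],q[0])-yaw+1.3)
for c,s in blobs(im,"green",40): print("btn",c,ray(ci,c,.07))
robot.gripper_to(0)
b=np.array([.5445,.1625])
robot.move_linear([*b,.15],.15);robot.move_linear([*b,.102],.08,None,4)
robot.pause(.1);f0=robot.get_state()["force"][2];print("f0",f0)
for z in np.arange(.100,.070,-.001):
    robot.move_linear([*b,z],.02,None,10);robot.pause(.03);s=robot.get_state();f=s["force"][2];print("%.4f %.2f"%(s["ee_pos"][2],f))
    if f-f0>11:break
cv2.imwrite("pics/side_press.png",robot.grab_frame("side")[...,::-1])
print(robot.get_state()["time"])
```

```text
free [ 0.09384707  0.12200791 -0.50692718]
tab? [454.5  33.3] 0.13361269233055117 3.3767226928654432
tab? [276.2 229.8] 0.0644181912314245 1.2407550006436765
tab? [340.7 344.1] 0.174294734328612 1.5681468460970343
tab? [217.9 358.6] 0.18772290080055604 0.9827720107798799
tab? [340.6 364. ] 0.19379361008601304 1.541373035359946
btn [442.4 152.9] [0.54528404 0.16448002 0.07      ]
f0 0.016948415501099656
0.1003 3.12
0.0991 3.00
0.0981 3.46
0.0970 4.07
0.0960 4.27
0.0952 8.68
0.0949 21.57
23.3167
```

View pics/w4.png

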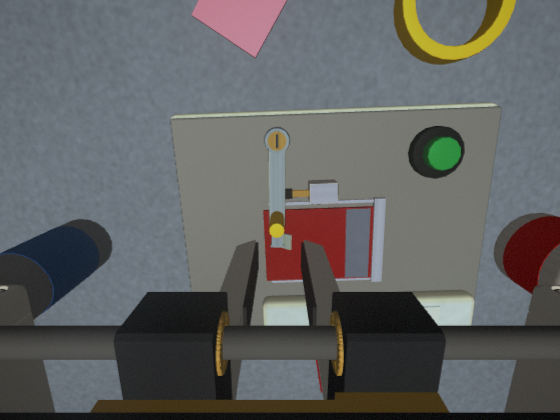

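The button gave a spring from z = 0.101 and a hard stop at 0.095, so about 6 mm: fully down. In the wrist view the clip at (277,230) is resting on the plate at the buffer (theta 1.24), with the plate against the fence. Now I'll release the button and swing the clip back.

Run:
```python
from h import *
s=robot.get_state()["ee_pos"]
robot.move_linear([.5445,.1625,.16],.1)
p,R=pose(1.24,.16);robot.move_linear(p,.15,R);robot.gripper_to(.026)
print(robot.move_linear(pose(1.24)[0],.06,None,6),ft(1.24))
swing(1.24,.80,11,.02)
swing(.80,0.0,6,.04)
swing(0,-.06,3,.02,5)
print(robot.get_state()["time"])
```

```text
False [ 0.01038292 -0.14256742  0.20706719]
1.200 [-0.54  0.33  0.29] False
1.160 [-0.27  0.26 -0.47] False
1.120 [ 0.26  0.16 -0.05] False
1.080 [ 0.77  0.1  -0.01] False
1.040 [ 0.89 -0.45 -0.01] False
1.000 [ 2.   -0.68  0.09] False
0.960 [ 0.74 -0.05  0.2 ] False
0.920 [-0.03 -0.24 -0.05] False
0.880 [0.53 0.14 0.14] False
0.840 [-0.47 -0.78  0.11] False
0.800 [-0.24 -0.29 -0.1 ] False
0.667 [-0.27  0.49  0.13] False
0.533 [ 0.06  0.34 -0.23] False
0.400 [-0.11 -0.25 -0.32] False
0.267 [-0.02  0.59 -0.06] False
0.133 [0.06 0.13 0.28] False
0.000 [0.43 0.12 0.46] False
-0.020 [ 0.09  0.38 -0.19] False
-0.040 [ 0.43 -0.29  0.64] False
-0.060 [ 0.47 -0.45 -0.43] False
34.0083
```

Now back off to the middle, rise, and look.

Run:
```python
from h import *
p,R=pose(.03);robot.move_linear(p,.03,R);robot.move_linear(pose(.03,.2)[0],.12)
robot.move_ptp([0.54,0.06,0.24],down(np.pi/2+yaw));robot.pause(.1)
ci=robot.camera_info("wrist");im=robot.grab_frame("wrist")
for c,s in blobs(im,"yellow",40):
    q=ray(ci,c,.112)[:2]-piv
    if abs(np.hypot(*q)-.065)<.01: print("theta",np.arctan2(q[1],q[0])-yaw+1.3)
cv2.imwrite("pics/w5.png",cv2.resize(im[60:320,120:420],None,fx=2.3,fy=2.3,interpolation=3)[...,::-1])
print(robot.get_state()["time"],robot.get_state()["force"])
```

```text
theta 0.036858614004375845
36.4167 [-0.2066041  -0.5197373   0.39153593]
```

View pics/w5.png

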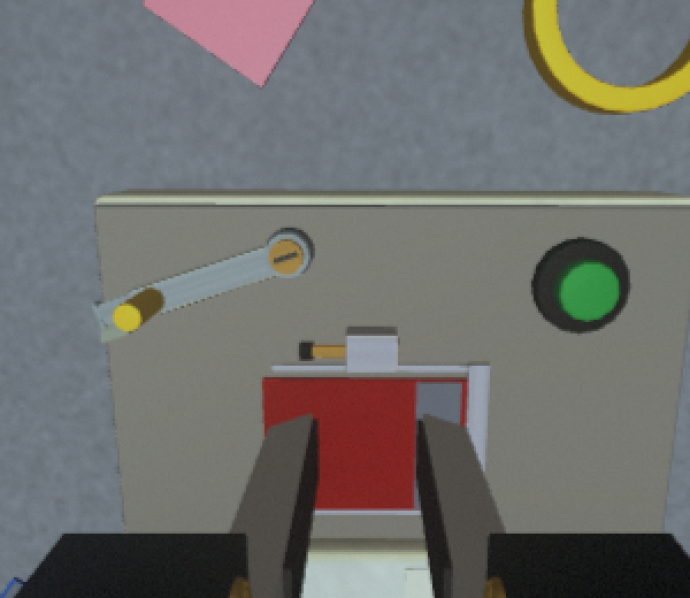

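The clip is parked (theta 0.04), the button is up, and the plate's end (468) appears to meet the fence (469). A closer look will check for a gap at the fence.

Run:
```python
from h import *
c,s=np.cos(yaw),np.sin(yaw);R=np.array([[c,-s],[s,c]]);t=piv-R@[-.085,-.05]
q=R@[.07,.035]+t
robot.move_ptp([*q,.16],down(np.pi/2+yaw));robot.pause(.1)
ci=robot.camera_info("wrist");im=robot.grab_frame("wrist")
u=proj(ci,[*(R@[0,.035]+t),.064]).round().astype(int);print(u,u-proj(ci,[*(R@[0,.025]+t),.064]))
y,x=max(u[1],40),u[0];print(im[y,x-14:x+10].tolist())
cv2.imwrite("pics/w6.png",cv2.resize(im[max(0,y-70):y+70,x-90:x+90],None,fx=4,fy=4,interpolation=0)[...,::-1])
print(robot.get_state()["time"])
```

```text
[278 134] [12.61016072  0.24510027]
[[101, 107, 118], [98, 104, 116], [97, 106, 116], [100, 106, 116], [98, 104, 115], [99, 104, 115], [99, 104, 116], [97, 103, 114], [106, 94, 103], [128, 42, 42], [128, 43, 42], [135, 51, 52], [147, 97, 102], [147, 155, 168], [146, 153, 166], [146, 153, 167], [147, 155, 170], [151, 158, 171], [154, 162, 175], [151, 160, 173], [152, 161, 174], [149, 158, 171], [150, 158, 170], [148, 156, 169]]
37.2333
```

View pics/w6.png

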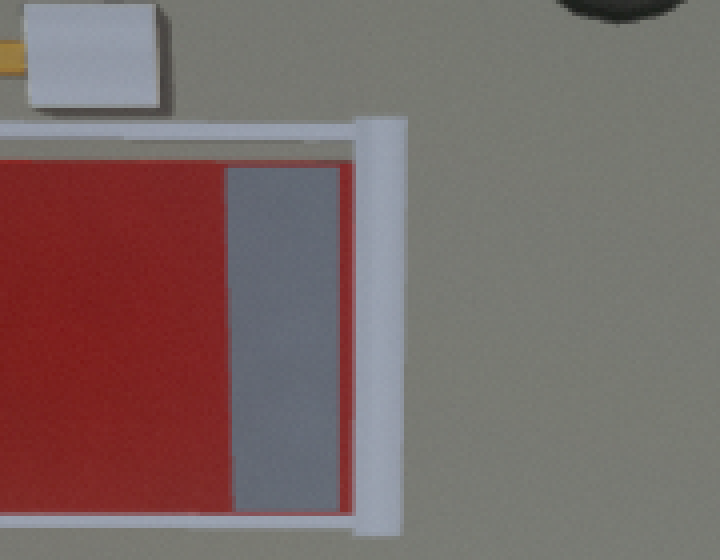

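The red plate edge meets the fence directly, with no bed or dark gap between them (pixels 275–277). I'll retreat upwards and hand in.

Run:
```python
from h import *
p=robot.get_state()["ee_pos"];robot.move_linear([p[0],p[1],.3],.15);robot.pause(.3)
print(robot.get_state()["time"],robot.get_state()["force"]);robot.sign_off()
```

```text
38.6167 [-0.15545639 -0.32447326 -0.05381813]
the job is handed in; nothing more can be done
```

The job is done and handed in at 38.6 s of the 70 s allowed; sign-off reported no verdict.

- **Clip:** I pushed the yellow tab with the fingers either side of it, without gripping. The tip rode up the plate edge at a peak of about 5.4 N. I then pressed the arm into the buffer until the tab force was about 3.7 N above drag, which I estimate as about 5 N on the buffer.
- **Button:** I pressed it with closed fingers while the clip held the plate. It moved about 6 mm to a hard stop, and the force there reached about 22 N before the move stopped.
- **Return:** I swung the clip back to its parked position (about 0.04 rad).

Last checks: the close-up shows no visible gap between the plate and its fence. Forces read about zero with the arm raised clear, and I commanded no contact with the paint, tin, can or tape. I did not view the picture taken during the button press, so "fully down" rests on the force and travel readings. In the pose fit, the two bed corners disagreed by 6 to 9 mm, while the pivot and button agreed within about 2 mm. I took the pivot position from the pivot and tab, and the tab then sat centred between the fingers.

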